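Switch the air line at the micromanipulator's latching valves

TASK

The valve bank on the bench has three push-push valves (each press locks the button down or lets it pop up again). First release the round button that is locked down so it pops fully up and shuts its line, and only then push the square button so it stays locked down. Leave the other round button up, and do not shift the small covered dish that stands between the valves.

Things in the scene. Friction and masses are not known exactly. Their poses are not given: they have to be found in the camera images.
- round_low_top (a point): Top centre of the round black button (disc 40 mm across, 10 mm thick) that starts locked down. All three buttons work alike: top 104 mm above the table when up, 93 to 94 locked, 82 at the bottom stop. A push to 85 mm or lower, then letting go, changes the state; one that ends above 91 mm changes nothing. The spring takes 3 N at the top, 6 N near the bottom. Push straight down anywhere on the face.
- round_high_top (a point): Top centre of the other round button, same 40 mm disc and valve, but popped up (104 mm above the table) at the start. To be left alone. Each valve is a white block 56 x 56 x 60 mm with its button above it, standing on an aluminium rail 100 x 400 x 20 mm, so that the block's top is 80 mm above the table.
- square_top (a point): Top centre of the square black button, 40 x 40 x 10 mm, popped up (104 mm above the table) at the start; same heights, spring and 22 mm stroke as the round ones. The three valves stand in a row along the rail in any order, about 130 mm apart, with about 74 mm free between blocks.
- dish: Small clear covered dish, 57 mm across and 13 mm high, about 30 g, standing loose on the rail in the gap between two valves. Origin at the centre of its underside.

How it is judged:
By the outcome, as a careful person would: the job done as asked, in the order asked, and still so for the second after the job is handed in, with the robot touching nothing.
It also fails if it takes over 35 s, if anything falls off the work surface, if the arm or the gripper's body presses on something with over 40 N, if the wrist force passes 120 N, or if a joint passes its speed limit or range.

ROBOT

A 7-joint arm with a two-finger parallel gripper is mounted at the origin on the work surface. World frame = base frame: x ahead of the robot, y to its left, z up, the work surface at z = 0. Lengths are in m, angles in rad, forces in N, time in s.
With the tool pointing down it reaches from about 0.4 to 0.85 m from the base axis. Payload 4.5 kg.
Tool frame: the origin (TCP) lies midway between the tips of the shut fingers; the grasp point (between the pads) lies behind it (r.grip_point_offset is the z of the grasp point in the tool frame, in m); z points along the fingers, y is the line along which they close (so a half turn about z gives the same grasp; the last joint's range is limited). The gripper opens to 88 mm and grips with 3 to 60 N. Pads are 18 mm wide; open, the fingers measure 123 mm over their backs; the gripper's body (75 mm by 187 mm) begins 45 mm behind the grasp point.
Start: joints at [1.202, 0.689, -0.195, 1.565, 0.157, 0.902, -0.215], TCP at [0.245, -0.575, 0.239] pointing down, gripper open.
Joint ranges: [-3.01, 3.01], [-0.46, 2.08], [-1.47, 1.51], [0.13, 2.56], [-1, 4.14], [0.04, 2.09], [-2.66, 2.66]. Speed limits (rad/s): [2.57, 2.57, 3.14, 3.14, 3.14, 3.14, 3.14].

INTERFACE

Orientations are given as a unit quaternion [x, y, z, w].
In Python, from plant import r, optics, workorder gives the robot as it stands.
- The arm moves only by the shell command python3 -m creep 'ROWS' [FORCE]. ROWS is JSON, a list of rows, each an object of numbers: "grip": the gripper command: -1 is shut, 1 is fully open, values between are in proportion; "tx", "ty", "tz": the shift along the tool's x, y, z in cm; "spin": the turn about the tool's z in degrees. In form: [{"grip": .., "tx": .., "ty": .., "tz": .., "spin": ..}, ...]. A call has 1 to 8 rows; each row shifts and turns the commanded pose from where the row before left it, along the tool's axes as they then stand; what a row does not reach is not made up. A row lasts 1/12 s, in which the tool goes at most 41.7 mm and 7.16 degrees, less where a joint would pass 70% of its speed; a pose out of reach is approached as far as the arm can. A call with a gripper value outside its range is refused whole. The fingers move at their own pace and stop on an object; FORCE is the grip in N (left out, the last holds). Time passes only in rows, so rows that do not move let the fingers close. It gives the time, the measured TCP pose, the force, the opening and the grip force at its end, in the units of the state.
- r.get_state(): the state, without advancing time (a new reading comes with each control period).
- optics.snapshot(name): name is "scene" or "top" or "wrist"; returns (picture, depth): 420x560x3 uint8, red, green, blue; 420x560 float32, m along the optical axis (not along the pixel's ray), 0 where there is no reading.
- optics.get_calibration(name): a dict with "fx", "fy", "cx", "cy" (pixels), "extrinsics" (4x4, takes a point from world to camera coordinates). Camera axes: x right, y down, z forward; pixel columns grow to the right and rows downward; lengths in m; the calibration is good to about 2 mm. The wrist camera is an equidistant fisheye: a pixel r from the principal point sees the ray r / f radians off the axis. A picture is of the moment at which its call begins: read the wrist's pose just before it. get_calibration takes no time and is no camera call; for the wrist camera it gives the pose at the moment of the call.
- workorder.finish_job(): hands the job in; it is judged then, once.
The state is a dict: "clock": time; "q": joint angles; "qd": joint speeds; "joint_torque": joint torques, N m; "tool_pos": TCP position; "eef_rot": TCP orientation; "contact_force": force on the tool from outside, world axes, zero at the start; "moment": the same for the moment, N m; "opening": opening from 0.0 (shut) to 1.0 (fully open); "finger_force": force on a finger pad.
Only numpy, scipy, OpenCV 4.12 (cv2) and the standard library are available. Lean on these libraries where they do the work, as an engineer would, in place of code of your own. Each camera call takes 0.05 s, during which the arm holds its last target. There are 200 camera calls.

## Working session

There is one attempt and no reset: what is moved stays moved. The work goes in short steps, Python scripts to look and compute and a shell command to move; the robot and the scene stay as the last step left them, time stands still between calls to the robot, and variables do not carry over. Pictures are saved under pics/ and viewed, at most 10 in all, crops included, and the job is handed in when it is done.

```bash
mkdir -p pics
python3 - <<'E'
from plant import r,optics
import cv2,numpy as np
s=r.get_state();print({k:np.round(v,3).tolist() for k,v in s.items()},r.grip_point_offset)
for n in("top","scene"):
    im,d=optics.snapshot(n);cv2.imwrite(f"pics/{n}0.png",im[:,:,::-1]);np.savez(f"{n}0.npz",im=im,d=d)
    print(n,optics.get_calibration(n))
E
```

```text
{'clock': 0.0, 'q': [1.202, 0.69, -0.195, 1.566, 0.157, 0.902, -0.215], 'qd': [-0.001, -0.001, -0.0, 0.002, -0.0, 0.001, 0.0], 'joint_torque': [0.001, -52.757, -1.267, -15.343, -0.053, 0.007, 0.0], 'tool_pos': [0.245, -0.574, 0.238], 'eef_rot': [0.98, 0.2, -0.0, -0.001], 'contact_force': [-0.501, 0.123, 0.119], 'moment': [-0.037, 0.019, -0.012], 'finger_force': 0.0, 'opening': 1.002} -0.0187
top {'fx': 534.9423024502886, 'fy': 534.9423024502886, 'cx': 270.2883769234156, 'cy': 209.41628039191286, 'extrinsics': array([[-0.05374236, -0.9985482 ,  0.0036408 ,  0.05410068],
       [-0.97666392,  0.05180457, -0.20843195,  0.57354698],
       [ 0.20794074, -0.01475746, -0.9780301 ,  0.97472821],
       [ 0.        ,  0.        ,  0.        ,  1.        ]])}
scene {'fx': 481.5425594614494, 'fy': 481.5425594614494, 'cx': 280.31774556164794, 'cy': 213.48020429016196, 'extrinsics': array([[ 0.18596564,  0.98234229, -0.02050366, -0.1387936 ],
       [ 0.66528297, -0.14124525, -0.73310869, -0.27416123],
       [-0.72305972,  0.12269229, -0.67980236,  1.19128959],
       [ 0.        ,  0.        ,  0.        ,  1.        ]])}
```

View pics/top0.png

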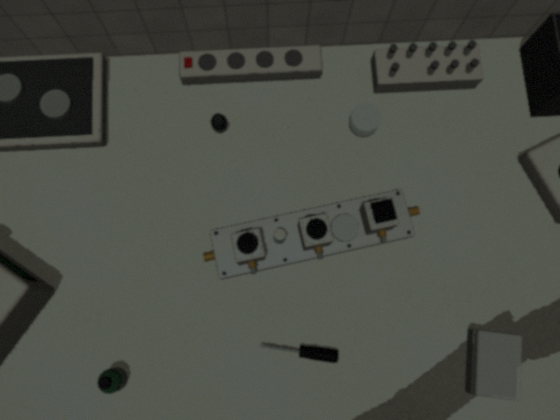

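View pics/scene0.png

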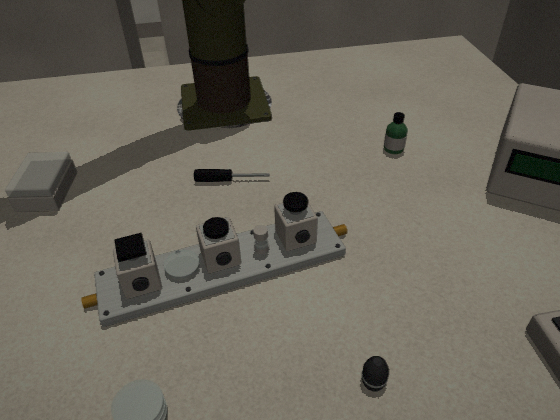

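The top view shows a rail with round buttons at about (247,243) and (316,229), the square at (384,211), and the dish at (345,227) between the middle round and the square. There is also a small peg at (280,234). In the scene view the order is the square at (131,247), the middle round at (216,229) and the end round at (296,203). The middle round looks lower, so I'll measure it.

```bash
cat > h.py <<'E'
import numpy as np,cv2
from plant import optics
def pts(n,u,v,d):
    c=optics.get_calibration(n);E=c["extrinsics"]
    p=np.stack([(u-c["cx"])/c["fx"]*d,(v-c["cy"])/c["fy"]*d,d],-1)
    return (p-E[:3,3])@E[:3,:3]
def plane(n,u,v,z):
    c=optics.get_calibration(n);E=c["extrinsics"]
    o=-E[:3,:3].T@E[:3,3];q=E[:3,:3].T@np.array([(u-c["cx"])/c["fx"],(v-c["cy"])/c["fy"],1])
    return o+q*(z-o[2])/q[2]
def buttons(n,im,d,seeds):
    g=im.max(2)
    m=(g<(35 if n=="top" else 40)).astype(np.uint8)
    k,l,st,ce=cv2.connectedComponentsWithStats(m)
    for i in range(1,k):
        if st[i,4]<150 or st[i,4]>1500: continue
        if min(np.hypot(*(ce[i]-s)) for s in seeds)>12: continue
        v,u=np.nonzero(cv2.erode((l==i).astype(np.uint8),np.ones((5,5))))
        P=pts(n,u,v,d[v,u]);P=P[d[v,u]>0]
        print(n,ce[i].round(1),st[i],"med",np.median(P,0).round(4),"sdz",P[:,2].std().round(4),"plane104",plane(n,*ce[i],.104).round(4),"plane94",plane(n,*ce[i],.0935).round(4))
S={"top":[(247,243),(316,229),(384,211)],"scene":[(131,247),(216,229),(296,203)]}
E
python3 - <<'E'
from h import *
for n in S:
    z=np.load(n+"0.npz");buttons(n,z["im"],z["d"],S[n])
z=np.load("top0.npz")
for n,u,v in(("dish",345,227),("peg",280,234),("rail",263,255),("table",300,300)):
    print(n,np.median(pts("top",*[a.ravel() for a in np.meshgrid(range(u-2,u+3),range(v-2,v+3))],z["d"][v-2:v+3,u-2:u+3].ravel()),0).round(4))
print(plane("top",216,228,.02),plane("top",397,192,.02))
a=cv2.resize(np.clip(z["im"][180:285,195:425].astype(int)*2,0,255).astype(np.uint8),None,fx=3.4,fy=3.4,interpolation=2)
cv2.imwrite("pics/crop.png",a[:,:,::-1])
E
```

```text
top [383.  210.7] [371 200  25  23 431] med [ 0.5532 -0.1843  0.1038] sdz 0.0018 plane104 [ 0.5529 -0.1842  0.104 ] plane94 [ 0.555  -0.1866  0.0935]
top [316.2 228.4] [307 219  20  20 306] med [ 0.5282 -0.0593  0.0932] sdz 0.0016 plane104 [ 0.5262 -0.0583  0.104 ] plane94 [ 0.528  -0.0594  0.0935]
top [247.1 242.5] [237 233  21  20 318] med [0.5068 0.0697 0.1032] sdz 0.0017 plane104 [0.5068 0.0696 0.104 ] plane94 [0.5084 0.07   0.0935]
scene [295.1 201.9] [283 192  25  21 406] med [0.5127 0.0703 0.1028] sdz 0.001 plane104 [0.514  0.0698 0.104 ] plane94 [0.5024 0.0723 0.0935]
scene [215.3 227.7] [203 217  25  22 442] med [ 0.5344 -0.0588  0.0925] sdz 0.0012 plane104 [ 0.5462 -0.0586  0.104 ] plane94 [ 0.5353 -0.0588  0.0935]
scene [129.6 247.2] [115 233  31  29 655] med [ 0.56   -0.1838  0.1029] sdz 0.0013 plane104 [ 0.5607 -0.1834  0.104 ] plane94 [ 0.5501 -0.1862  0.0935]
dish [ 0.538  -0.1223  0.0323]
peg [0.5256 0.0076 0.0669]
rail [0.4857 0.0419 0.0776]
table [ 0.4024 -0.0265  0.0006]
[0.55205354 0.13308335 0.02      ] [ 0.60664122 -0.23572535  0.02      ]
```

View pics/crop.png

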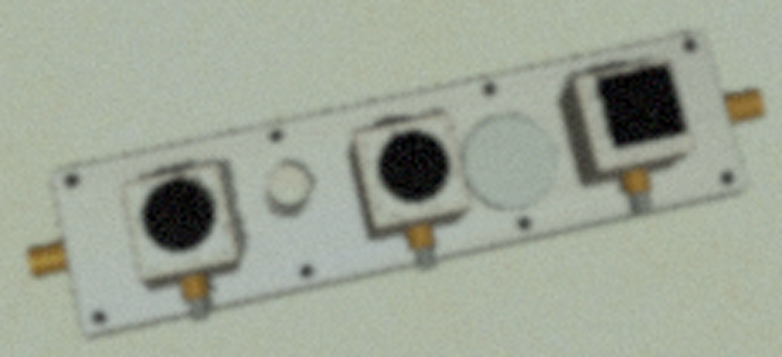

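The middle round is the locked one (top at 93 mm), at about (0.531, −0.059). The square is at about (0.556, −0.184), and the other round at (0.51, 0.07) is up. I'll shut the fingers and travel at the current height.

```bash
python3 -m creep '[{"grip":-1,"tx":2.9,"ty":-2.26,"tz":0,"spin":0},{"grip":-1,"tx":2.9,"ty":-2.26,"tz":0,"spin":0},{"grip":-1,"tx":2.9,"ty":-2.26,"tz":0,"spin":0},{"grip":-1,"tx":2.9,"ty":-2.26,"tz":0,"spin":0},{"grip":-1,"tx":2.9,"ty":-2.26,"tz":0,"spin":0},{"grip":-1,"tx":2.9,"ty":-2.26,"tz":0,"spin":0},{"grip":-1,"tx":2.9,"ty":-2.26,"tz":0,"spin":0},{"grip":-1,"tx":2.9,"ty":-2.26,"tz":0,"spin":0}]' 20
cat > go.py <<'E'
import sys,numpy as np
from plant import r
from scipy.spatial.transform import Rotation as R
s=r.get_state();t=np.array([float(a) for a in sys.argv[1:4]])
print(s["clock"],np.round(s["tool_pos"],4),np.round(s["eef_rot"],3),np.round(s["contact_force"],1),"tool cm:",(R.from_quat(s["eef_rot"]).inv().apply(t-s["tool_pos"])*100).round(2))
E
python3 go.py .531 -.059 .16
```

```text
clock: 0.77
tool_pos: [0.3879, -0.316, 0.2386]
eef_rot: [0.98, 0.2, -0.0, -0.0]
contact_force: [0.5, 0.5, 0.5]
opening: 0.419
finger_force: 0.0
0.7667 [ 0.3879 -0.316   0.2386] [ 0.98  0.2  -0.   -0.  ] [0.5 0.5 0.5] tool cm: [ 23.24 -18.03   7.86]
```

```bash
python3 -m creep '[{"grip":-1,"tx":2.9,"ty":-2.25,"tz":0,"spin":0},{"grip":-1,"tx":2.9,"ty":-2.25,"tz":0,"spin":0},{"grip":-1,"tx":2.9,"ty":-2.25,"tz":0,"spin":0},{"grip":-1,"tx":2.9,"ty":-2.25,"tz":0,"spin":0},{"grip":-1,"tx":2.9,"ty":-2.25,"tz":0,"spin":0},{"grip":-1,"tx":2.9,"ty":-2.25,"tz":0,"spin":0},{"grip":-1,"tx":2.9,"ty":-2.25,"tz":0,"spin":0},{"grip":-1,"tx":2.9,"ty":-2.25,"tz":0,"spin":0}]' >/dev/null
python3 -m creep '[{"grip":-1,"tx":0,"ty":0,"tz":3,"spin":0},{"grip":-1,"tx":0,"ty":0,"tz":3,"spin":0},{"grip":-1,"tx":0,"ty":0,"tz":2,"spin":0},{"grip":-1,"tx":0,"ty":0,"tz":0,"spin":0},{"grip":-1,"tx":0,"ty":0,"tz":0,"spin":0}]'
python3 go.py .531 -.059 .083
```

```text
clock: 1.85
tool_pos: [0.5297, -0.0611, 0.158]
eef_rot: [0.98, 0.2, -0.001, -0.0]
contact_force: [-0.1, -0.5, 0.2]
opening: 0.002
finger_force: 0.0
1.85 [ 0.5297 -0.0611  0.158 ] [ 0.98   0.2   -0.001 -0.   ] [-0.1 -0.5  0.2] tool cm: [ 0.22 -0.14  7.5 ]
```

```bash
python3 -m creep '[{"grip":-1,"tx":0.2,"ty":-0.1,"tz":2,"spin":0},{"grip":-1,"tx":0,"ty":0,"tz":2,"spin":0},{"grip":-1,"tx":0,"ty":0,"tz":1,"spin":0},{"grip":-1,"tx":0,"ty":0,"tz":1,"spin":0},{"grip":-1,"tx":0,"ty":0,"tz":0.8,"spin":0},{"grip":-1,"tx":0,"ty":0,"tz":0.7,"spin":0},{"grip":-1,"tx":0,"ty":0,"tz":0,"spin":0},{"grip":-1,"tx":0,"ty":0,"tz":0,"spin":0}]'
```

```text
clock: 2.52
tool_pos: [0.5326, -0.0597, 0.0845]
eef_rot: [0.98, 0.2, 0.001, 0.0]
contact_force: [-0.1, 0.3, 5.2]
opening: 0.005
finger_force: 2.8
```

```bash
python3 -m creep '[{"grip":-1,"tx":0,"ty":0,"tz":0.2,"spin":0},{"grip":-1,"tx":0,"ty":0,"tz":0,"spin":0},{"grip":-1,"tx":0,"ty":0,"tz":0,"spin":0}]'
python3 -m creep '[{"grip":-1,"tx":0,"ty":0,"tz":-1,"spin":0},{"grip":-1,"tx":0,"ty":0,"tz":-2,"spin":0},{"grip":-1,"tx":0,"ty":0,"tz":-3,"spin":0},{"grip":-1,"tx":0,"ty":0,"tz":-3,"spin":0},{"grip":-1,"tx":0,"ty":0,"tz":0,"spin":0},{"grip":-1,"tx":0,"ty":0,"tz":0,"spin":0}]'
python3 - <<'E'
from h import *
for n in("scene","top"):
    im,d=optics.snapshot(n);np.savez(n+"1.npz",im=im,d=d);cv2.imwrite(f"pics/{n}1.png",im[:,:,::-1]);buttons(n,im,d,[np.array(s) for s in S[n]])
E
python3 go.py .556 -.184 .16
```

```text
clock: 2.77
tool_pos: [0.5325, -0.0597, 0.0829]
eef_rot: [0.98, 0.2, 0.001, 0.0]
contact_force: [-1.1, -0.5, 6.0]
opening: 0.005
finger_force: 3.0
clock: 3.27
tool_pos: [0.5332, -0.0596, 0.174]
eef_rot: [0.98, 0.2, 0.002, 0.001]
contact_force: [-0.8, -0.3, -0.1]
opening: 0.008
finger_force: 0.0
scene [295.  201.8] [283 192  25  20 396] med [0.5131 0.0701 0.103 ] sdz 0.0012 plane104 [0.5139 0.0698 0.104 ] plane94 [0.5022 0.0722 0.0935]
scene [214.7 224.3] [202 214  26  22 450] med [ 0.5345 -0.0587  0.0998] sdz 0.0012 plane104 [ 0.5386 -0.0589  0.104 ] plane94 [ 0.5275 -0.0591  0.0935]
scene [129.8 247.2] [115 233  32  29 654] med [ 0.5596 -0.1836  0.103 ] sdz 0.0012 plane104 [ 0.5607 -0.1831  0.104 ] plane94 [ 0.55   -0.1859  0.0935]
top [247.1 242.6] [238 233  19  20 286] med [0.5065 0.0698 0.1035] sdz 0.0017 plane104 [0.5067 0.0697 0.104 ] plane94 [0.5082 0.07   0.0935]
3.3667 [ 0.5314 -0.0595  0.1717] [ 0.98  0.2  -0.   -0.  ] [-0.9  0.3  0. ] tool cm: [-2.62 12.41  1.17]
```

View pics/scene1.png

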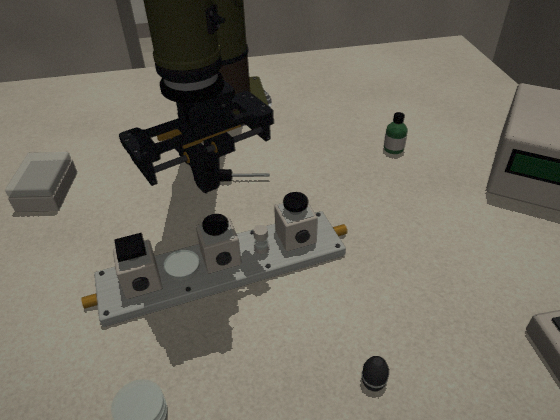

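The scene view shows the middle button, at (215,224), released. It read 100 mm rather than 104, so it may be rising slowly. I'll wait briefly and measure again.

```bash
python3 -m creep '[{"grip":-1,"tx":0,"ty":0,"tz":0,"spin":0},{"grip":-1,"tx":0,"ty":0,"tz":0,"spin":0},{"grip":-1,"tx":0,"ty":0,"tz":0,"spin":0},{"grip":-1,"tx":0,"ty":0,"tz":0,"spin":0},{"grip":-1,"tx":0,"ty":0,"tz":0,"spin":0},{"grip":-1,"tx":0,"ty":0,"tz":0,"spin":0}]' >/dev/null
python3 - <<'E'
from h import *
n="scene";im,d=optics.snapshot(n);buttons(n,im,d,[np.array((215,226))])
E
```

```text
scene [214.5 222.9] [202 213  26  21 449] med [ 0.5342 -0.059   0.103 ] sdz 0.0011 plane104 [ 0.5355 -0.059   0.104 ] plane94 [ 0.5243 -0.0592  0.0935]
```

The middle button was still rising and is now fully up, with the same reading as the other up button. Next is the square.

```bash
python3 -m creep '[{"grip":-1,"tx":-0.65,"ty":3.1,"tz":0,"spin":0},{"grip":-1,"tx":-0.65,"ty":3.1,"tz":0,"spin":0},{"grip":-1,"tx":-0.65,"ty":3.1,"tz":0,"spin":0},{"grip":-1,"tx":-0.65,"ty":3.1,"tz":0,"spin":0},{"grip":-1,"tx":0,"ty":0,"tz":1,"spin":0},{"grip":-1,"tx":0,"ty":0,"tz":0,"spin":0},{"grip":-1,"tx":0,"ty":0,"tz":0,"spin":0}]'
python3 go.py .556 -.184 .083
```

```text
clock: 4.5
tool_pos: [0.556, -0.1828, 0.1612]
eef_rot: [0.98, 0.2, -0.001, -0.001]
contact_force: [-0.3, 0.6, 0.6]
opening: 0.003
finger_force: 0.0
4.5 [ 0.556  -0.1828  0.1612] [ 0.98   0.2   -0.001 -0.001] [-0.3  0.6  0.6] tool cm: [-0.04  0.12  7.82]
```

```bash
python3 -m creep '[{"grip":-1,"tx":0,"ty":0.1,"tz":2.3,"spin":0},{"grip":-1,"tx":0,"ty":0,"tz":2,"spin":0},{"grip":-1,"tx":0,"ty":0,"tz":1,"spin":0},{"grip":-1,"tx":0,"ty":0,"tz":1,"spin":0},{"grip":-1,"tx":0,"ty":0,"tz":0.8,"spin":0},{"grip":-1,"tx":0,"ty":0,"tz":0.7,"spin":0},{"grip":-1,"tx":0,"ty":0,"tz":0,"spin":0},{"grip":-1,"tx":0,"ty":0,"tz":0,"spin":0}]'
```

```text
clock: 5.17
tool_pos: [0.5567, -0.1827, 0.0841]
eef_rot: [0.98, 0.201, -0.0, -0.001]
contact_force: [-3.2, 2.5, 5.2]
opening: 0.003
finger_force: 2.9
```

```bash
python3 -m creep '[{"grip":-1,"tx":0,"ty":0,"tz":0.15,"spin":0},{"grip":-1,"tx":0,"ty":0,"tz":0,"spin":0},{"grip":-1,"tx":0,"ty":0,"tz":0,"spin":0}]'
python3 -m creep '[{"grip":-1,"tx":0,"ty":0,"tz":-1,"spin":0},{"grip":-1,"tx":0,"ty":0,"tz":-2,"spin":0},{"grip":-1,"tx":0,"ty":0,"tz":-3,"spin":0},{"grip":-1,"tx":0,"ty":0,"tz":-3,"spin":0},{"grip":-1,"tx":0,"ty":0,"tz":-2,"spin":0},{"grip":-1,"tx":0,"ty":0,"tz":0,"spin":0},{"grip":-1,"tx":0,"ty":0,"tz":0,"spin":0},{"grip":-1,"tx":0,"ty":0,"tz":0,"spin":0}]'
python3 -m creep '[{"grip":-1,"tx":0,"ty":0,"tz":0,"spin":0},{"grip":-1,"tx":0,"ty":0,"tz":0,"spin":0},{"grip":-1,"tx":0,"ty":0,"tz":0,"spin":0},{"grip":-1,"tx":0,"ty":0,"tz":0,"spin":0},{"grip":-1,"tx":0,"ty":0,"tz":0,"spin":0},{"grip":-1,"tx":0,"ty":0,"tz":0,"spin":0}]' >/dev/null
python3 - <<'E'
from h import *
n="scene";im,d=optics.snapshot(n);cv2.imwrite("pics/scene2.png",im[:,:,::-1]);buttons(n,im,d,[np.array(s) for s in S[n]])
E
```

```text
clock: 5.42
tool_pos: [0.5569, -0.1829, 0.083]
eef_rot: [0.98, 0.201, -0.0, -0.001]
contact_force: [-2.5, 3.0, 5.0]
opening: 0.007
finger_force: 3.0
clock: 6.08
tool_pos: [0.5566, -0.1847, 0.192]
eef_rot: [0.98, 0.2, -0.0, 0.0]
contact_force: [-0.7, -0.2, 0.3]
opening: 0.005
finger_force: 0.0
scene [295.1 201.8] [283 192  25  20 396] med [0.5122 0.0703 0.1028] sdz 0.0011 plane104 [0.5139 0.0699 0.104 ] plane94 [0.5023 0.0723 0.0935]
scene [214.7 222.9] [202 213  26  21 442] med [ 0.535  -0.0586  0.103 ] sdz 0.0012 plane104 [ 0.5356 -0.0587  0.104 ] plane94 [ 0.5244 -0.0589  0.0935]
scene [131.3 251.9] [116 238  32  29 654] med [ 0.5593 -0.1839  0.0924] sdz 0.0011 plane104 [ 0.5706 -0.1806  0.104 ] plane94 [ 0.5601 -0.1834  0.0935]
```

View pics/scene2.png

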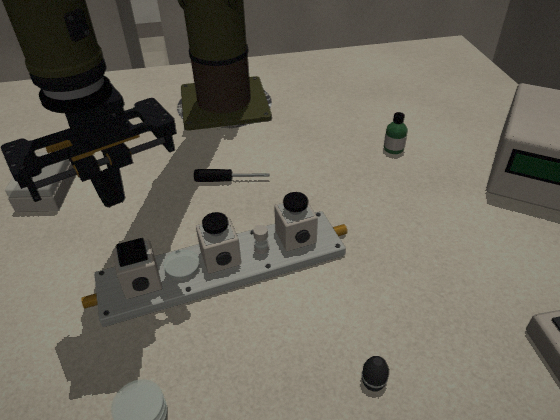

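The square at (131,252) is locked at 93 mm, and both rounds at (215,223) and (295,202) are up. The dish at (182,264) hasn't moved, and the arm is clear.

```bash
python3 -c "
from plant import workorder
print(workorder.finish_job())"
```

```text
the job is handed in; nothing more can be done
None
```

The job is handed in: I released the locked round button (fully up) first, then locked the square down; the other round stayed up and the dish did not move.

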